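# Slide the dryer's filter cassette home under its low hood

## Task

Take the flat filter cassette by its grip, slide it nose first between the guides and under the low hood of the filter housing, and push it gently on until you feel it stop hard against the end stop hidden inside, with the sprung contact pushed in. Then let go and leave it sitting there. Do not force anything against the housing, and leave the scoop, bottle and brush where they are.

Things in the scene. Friction and masses are not known exactly. Their poses are not given: they have to be found in the camera images.
- cassette: Loose grey filter cassette, dark mesh on top, lying flat, 0.45 to 0.65 kg: a slab 150 long (its x) x 90 wide (its y) x 20 mm thick. Origin: centre of the underside. The nose is the +x end; its last 10 mm is reduced to 80 mm wide, 3 to 17 mm high. A grip rib stands on top near the other end. It starts left or right of the housing's mouth, the scoop on the other side.
- cassette_grip (a point): Where to pinch the cassette: a point in the rib 43 mm above the underside, 48 mm behind the origin. The rib is 34 long (along the cassette's x) x 14 mm thick (along y), from the slab's top at 20 mm up to 54 mm; pinch it across its thickness. Axes as the cassette's.
- cassette_nose (a point): Middle of the cassette's front (nose) face, 75 mm ahead of its origin and 10 mm above its underside. Axes as the cassette's.
- housing: White filter housing fixed to the worktop: a low tunnel, open below, so the cassette slides on the worktop. Origin: middle of the mouth (hood's front edge) at worktop height; x points level into the tunnel, z up. Hood 140 long x 124 wide x 36 mm high; inside 96 mm wide, 23 mm high: the slab passes, the rib does not. Forces above 15 N damage the housing.
- housing_guides (a point): Middle of the gap where the guides begin, at worktop height, 76 mm before the mouth. Two guides 14 mm high: they flare in from about 122 mm apart here to 96 mm apart at 42 mm before the mouth, then run straight to it. Axes as the housing's.
- housing_mouth (a point): Middle of the under edge of the hood at the mouth, 23 mm above the worktop, straight above the housing's origin. Hidden under the hood is a rigid end stop, set anew each time, not measured: its face is anywhere from 52 to 92 mm inside the mouth. A sprung contact sticks out 6 mm before it: 0.6 N, rising to 1.5 N pressed flush. Home is hard against the stop; friction on the worktop then holds the cassette.
- scoop: White measuring cup, 72 mm across, 65 mm high, standing; origin under its centre. Leave alone.
- detergent: White detergent bottle, 84 mm across, 190 mm high, standing; origin under its centre. Leave alone.
- brush: Hand brush lying on the worktop; origin under its middle. Leave alone.

How it is judged (in metres and radians):
On the way:
1. the cassette's nose is under the hood, lined up with the tunnel (x of cassette_nose in the frame of housing above 0.015 m and y of cassette in the frame of housing between -0.007 and 0.007 m and angle between the x axis of cassette and the x axis of housing, either way round below 0.08 rad and angle between cassette's own z axis and vertical below 0.06 rad), for 0.1 s.
At the end, for the whole second after the job is handed in: The cassette lies flat on the worktop at rest in the tunnel, nose first, at least 46 mm under the hood, within 7 mm and 0.08 rad of the tunnel's line, and so far in that the housing's sprung contact bears on it with more than 1.0 N (about half pushed in or more) (x of cassette_nose in the frame of housing above 0.046 m and y of cassette in the frame of housing between -0.007 and 0.007 m and angle between the x axis of cassette and the x axis of housing, either way round below 0.08 rad and angle between cassette's own z axis and vertical below 0.06 rad and height (world z) of cassette below 0.004 m and linear speed of cassette below 0.01 m/s and contact force between cassette and housing above 1 N); the robot touches nothing.
It fails at once if anything presses on the housing with more than 15 N (contact force between anything else and housing above 15 N).
It fails at once if the scoop, the bottle or the brush is moved by more than 20 mm, or the scoop or bottle tipped ((distance of scoop from where it was at the start of the episode above 0.02 m or angle between scoop's own z axis and vertical above 0.3 rad) or (distance of detergent from where it was at the start of the episode above 0.02 m or angle between detergent's own z axis and vertical above 0.3 rad) or distance of brush from where it was at the start of the episode above 0.02 m).
It also fails if it takes over 64 s, if anything falls off the work surface, if the arm or the gripper's body presses on something with over 40 N, if the wrist force passes 120 N, or if a joint passes its speed limit or range.

## Robot

A 6-joint arm with a two-finger parallel gripper is mounted at the origin on the work surface. World frame = base frame: x ahead of the robot, y to its left, z up, the work surface at z = 0. Lengths are in m, angles in degrees, forces in N, time in s.
With the tool pointing down it reaches from about 0.375 to 0.9 m from the base axis. Payload 3.1 kg.
Tool frame: the origin (TCP) lies at the very end of the fingers, on their centre line; the grasp point (between the pads) lies 19 mm behind it; z points along the fingers, y is the line along which they close (so a half turn about z gives the same grasp; the last joint's range is limited). The gripper opens to 87 mm and grips with 3 to 60 N. Pads are 19 mm wide; open, the fingers measure 117 mm over their backs; the gripper's body (75 mm by 190 mm) begins 51 mm behind the grasp point.
Start: joints at [59.616, 30.224, 82.088, -0, 67.689, -10.227], TCP at [0.215, 0.587, 0.223] pointing down, gripper open.
Joint ranges: [-176.69, 176.69], [-43.24, 126.21], [12.49, 139.97], [-82, 262], [0, 151.66], [-163.58, 163.58]. Speed limits (degrees/s): [159.86, 159.86, 180, 180, 180, 180].

## Interface

Orientations are given as a 3x3 rotation matrix whose columns are the frame's x, y, z axes.
In Python, from rig import * gives the robot as it stands.
- The arm moves only by the tool jog_arm, never from a script. Its arguments are lists of equal length, an entry for each row: "delta_pos": the shift along the world's x, y, z in cm, a list of three; "turn": the turn about the world's z in degrees; "grip": the closure, from 0 (fully open) to 1 (shut). In form: {"delta_pos": [[x, y, z], ...], "turn": [turn, ...], "grip": [grip, ...]}. A call has 1 to 12 rows; each row is the pose to reach, as a shift and turn from the pose commanded when the call began; what a row does not reach only later rows make up. A row lasts 1/8 s, in which the tool goes at most 62.5 mm and 10.7 degrees, less where a joint would pass 70% of its speed; a pose out of reach is approached as far as the arm can. A call with a gripper value outside its range is refused whole. The fingers move at their own pace and stop on an object; the grip force is fixed at half the most. Time passes only in rows, so rows that repeat a pose let the fingers close. It gives the time, the measured TCP pose, the force, the opening and the grip force at its end, in the units of the state.
- read_state(): the state, without advancing time (a new reading comes with each control period).
- capture(name): name is "scene" or "top" or "wrist"; returns a dict with "color" (384x512x3 uint8, blue, green, red), "fovy" (degrees; the focal length in pixels is half the picture's height over the tangent of half this angle, whatever the lens; pixels are square), "cx", "cy" (the principal point, pixels), "camera_from_world" (4x4, takes a point from world to camera coordinates). Camera axes: x right, y up, looking along -z (the intrinsics and any distortion apply to the point x, -y, -z); pixel columns grow to the right and rows downward; lengths in m; the calibration is good to about 2 mm. A picture is of the moment at which its call begins. There is no depth.
- hand_in(): hands the job in; it is judged then, once.
The state is a dict: "time_s": time; "joint_positions": joint angles; "qvel": joint speeds; "tau": joint torques, N m; "position": TCP position; "tcp_rot": TCP orientation; "force": force on the tool from outside, world axes, zero at the start; "moment": the same for the moment, N m; "opening": opening from 0.0 (shut) to 1.0 (fully open); "grasp_force": force on a finger pad.
Only numpy, scipy, OpenCV 4.12 (cv2) and the standard library are available. Lean on these libraries where they do the work, as an engineer would, in place of code of your own. Each camera call takes 0.05 s, during which the arm holds its last target. There are 200 camera calls.

## Working session

There is one attempt and no reset: what is moved stays moved. The work goes in short steps, Python scripts to look and compute and a tool call to move; the robot and the scene stay as the last step left them, time stands still between calls to the robot, and variables do not carry over. Pictures are saved under pics/ and viewed, at most 10 in all, crops included, and the job is handed in when it is done.

Besides the shell and the picture viewer there is one more tool, called as name([rows], argument=value, ...), one row to a line, values as JSON. jog_arm: Moves the arm, as the interface text tells. Its arguments: {"type":"object","properties":{"delta_pos":{"type":"array"},"turn":{"type":"array"},"grip":{"type":"array"}},"required":["delta_pos","turn","grip"]}

```bash
mkdir -p pics; cat > h.py <<'E'
from rig import *
import numpy as np, cv2
def ray(c,u,v):
    f=c["color"].shape[0]/2/np.tan(np.radians(c["fovy"])/2)
    M=np.array(c["camera_from_world"]);R=M[:3,:3];o=-R.T@M[:3,3]
    return o,R.T@np.array([(u-c["cx"])/f,-(v-c["cy"])/f,-1])
def plane(c,u,v,z):
    o,d=ray(c,u,v);return o+d*(z-o[2])/d[2]
def proj(c,p):
    f=c["color"].shape[0]/2/np.tan(np.radians(c["fovy"])/2)
    M=np.array(c["camera_from_world"]);q=M[:3,:3]@p+M[:3,3]
    return c["cx"]-f*q[0]/q[2],c["cy"]+f*q[1]/q[2]
E
python3 - <<'E'
from h import *
import pickle
s={k:capture(k) for k in("top","scene")}
pickle.dump(s,open("s0.pkl","wb"))
for k in s:
    c=s[k];print(k,c.keys(),c["fovy"],c["cx"],c["cy"],np.round(c["camera_from_world"],3).tolist())
    cv2.imwrite(f"pics/{k}0.png",cv2.resize(c["color"],(800,600)))
E
```

```text
top dict_keys(['color', 'fovy', 'cx', 'cy', 'camera_from_world']) 56.881937379763755 255.11568959145927 189.03609702953608 [[-0.005, -1.0, -0.022, 0.011], [0.994, -0.008, 0.11, -0.575], [-0.111, -0.021, 0.994, -1.042], [0.0, 0.0, 0.0, 1.0]]
scene dict_keys(['color', 'fovy', 'cx', 'cy', 'camera_from_world']) 47.41836473925013 246.9509230945869 183.76499609107736 [[0.766, 0.643, -0.005, -0.414], [-0.541, 0.648, 0.536, 0.269], [0.348, -0.408, 0.844, -1.406], [0.0, 0.0, 0.0, 1.0]]
```

View pics/top0.png

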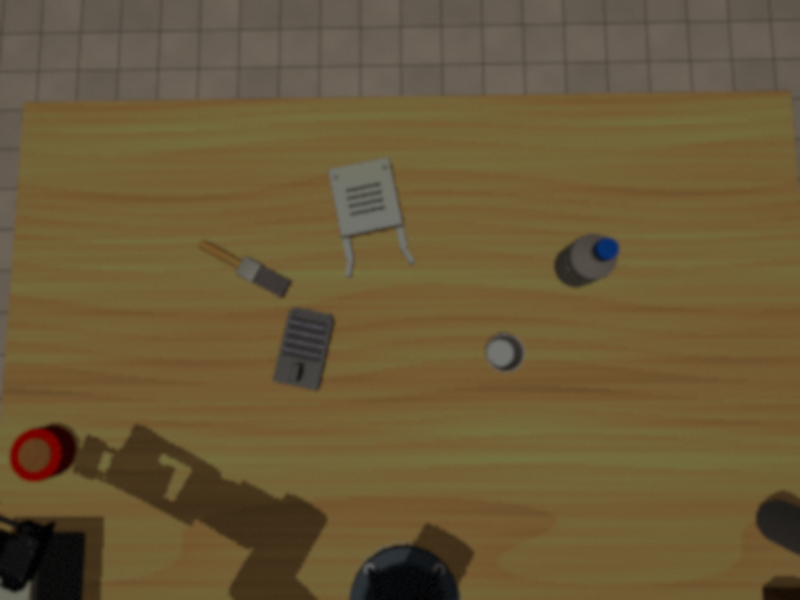

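View pics/scene0.png

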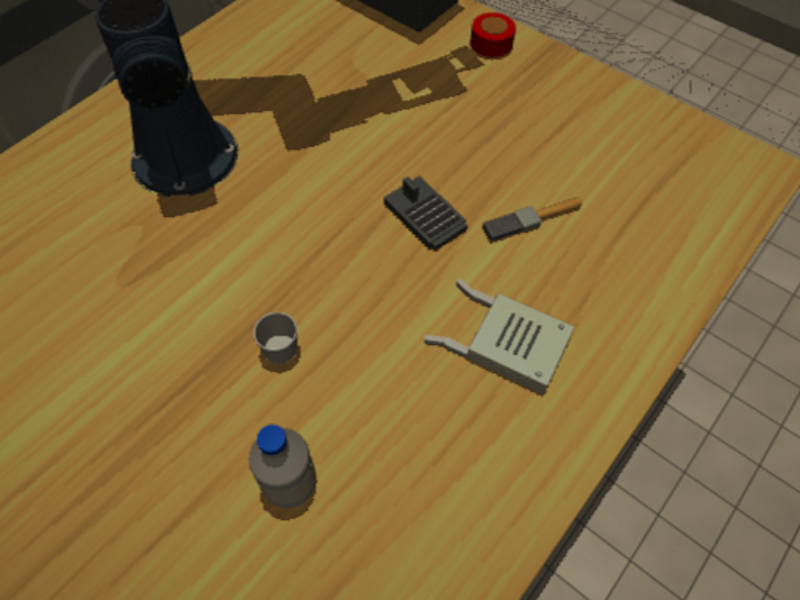

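The top view (800x600) shows the cassette at (304,348) with its rib at (299,372) and nose up the picture. The hood is at (366,197), with its mouth edge at about (345,236)-(402,224) and guides running down to (349,275) and (410,262). The brush is at (250,270), the scoop at (503,352) and the bottle at (590,258).

```bash
python3 - <<'E'
from h import *
import pickle
c=pickle.load(open("s0.pkl","rb"))["top"]
im=c["color"];hsv=cv2.cvtColor(im,cv2.COLOR_BGR2HSV)
m=((hsv[...,1]<90)).astype(np.uint8)*255
def blob(x0,y0,x1,y1,k=0):
    a=np.zeros_like(m);a[y0:y1,x0:x1]=m[y0:y1,x0:x1]
    if k:a=cv2.morphologyEx(a,cv2.MORPH_OPEN,np.ones((k,k),np.uint8))
    ct=max(cv2.findContours(a,0,2)[0],key=cv2.contourArea);return cv2.minAreaRect(ct),cv2.contourArea(ct)
s=lambda v:int(v*.64)
for n,b,z,k in(("cas",(262,300,345,400),.02,0),("hood",(310,145,420,245),.036,11)):
    r,A=blob(*map(s,b),k);P=np.array([plane(c,u,v,z)[:2] for u,v in cv2.boxPoints(r)])
    print(n,r,A,P.round(4).tolist(),"ctr",P.mean(0).round(4))
    e=[P[(i+1)%4]-P[i] for i in range(4)];print([ (round(np.hypot(*v),4),round(np.degrees(np.arctan2(v[1],v[0])),1)) for v in e])
print("rib top",plane(c,300*.64,371*.64,.05))
for q in((349,275),(411,262)):print("guide",plane(c,q[0]*.64,q[1]*.64,.014))
E
```

```text
cas ((194.05795288085938, 222.44500732421875), (29.3869571685791, 49.33285903930664), 12.804265975952148) 1351.5 [[0.4128, 0.2536], [0.5589, 0.2228], [0.5382, 0.1343], [0.393, 0.1663]] ctr [0.4757 0.1943]
[(np.float64(0.1493), np.float64(-11.9)), (np.float64(0.0908), np.float64(-103.2)), (np.float64(0.1487), np.float64(167.6)), (np.float64(0.0895), np.float64(77.2))]
hood ((233.423095703125, 126.11540222167969), (45.891170501708984, 40.79215621948242), 78.69007110595703) 1726.0 [[0.83, 0.1497], [0.854, 0.0252], [0.711, -0.0018], [0.6873, 0.1208]] ctr [0.7706 0.0735]
[(np.float64(0.1268), np.float64(-79.1)), (np.float64(0.1455), np.float64(-169.3)), (np.float64(0.1249), np.float64(100.9)), (np.float64(0.1455), np.float64(11.5))]
rib top [0.43068583 0.19395965 0.05      ]
guide [0.61815626 0.10621372 0.014     ]
guide [ 0.64315683 -0.01697871  0.014     ]
```

```bash
python3 - <<'E'
from h import *
s=read_state();R=np.array(s["tcp_rot"]);print(R.round(3).tolist(),s["position"],s["time_s"],s["opening"],s["force"])
y=R[:,1];print("tool y yaw",np.degrees(np.arctan2(y[1],y[0])),"x yaw",np.degrees(np.arctan2(R[1,0],R[0,0])))
E
```

```text
[[-0.939, 0.345, -0.001], [0.345, 0.939, -0.002], [0.0, -0.002, -1.0]] [0.21497935 0.58615898 0.2216723 ] 0.1 1.0026100491723207 [-0.16523295 -0.14373387 -0.87341791]
tool y yaw 69.84455698465383 x yaw 159.8445192967893
```

jog_arm([
  [2.7,-4.8,0],
  [5.4,-9.7,0],
  [8.1,-14.5,0],
  [10.8,-19.4,0],
  [13.4,-24.2,0],
  [16.1,-29,0],
  [18.8,-33.9,-1],
  [21.5,-38.7,-2],
  [21.5,-38.7,-2],
  [21.5,-38.7,-2],
], turn=[1,2,3,4,5,6,7,8,8,8], grip=[0,0,0,0,0,0,0,0,0,0])

```text
time_s: 1.35
position: [0.4299, 0.1997, 0.2023]
tcp_rot: [[-0.977, 0.212, -0.001], [0.212, 0.977, 0.0], [0.001, -0.0, -1.0]]
force: [-0.6, 1.4, -1.0]
opening: 0.999
grasp_force: 0.0
```

```bash
python3 - <<'E'
from h import *
import pickle
s=read_state();print(s["position"],np.abs(s["qvel"]).max())
c=capture("wrist");pickle.dump(c,open("w1.pkl","wb"))
cv2.imwrite("pics/w1.png",cv2.resize(c["color"],(800,600)))
for p in((.4288,.2044,.054),(.476,.194,.02),(*s["position"][:2],.054)):print(np.array(proj(c,np.array(p)))*800/512)
E
```

```text
[0.42988083 0.19967646 0.20230529] 1.9582208147226188
[403.87394868 279.52384076]
[402.75700745 334.84898196]
[396.97151025 282.68538141]
```

View pics/w1.png

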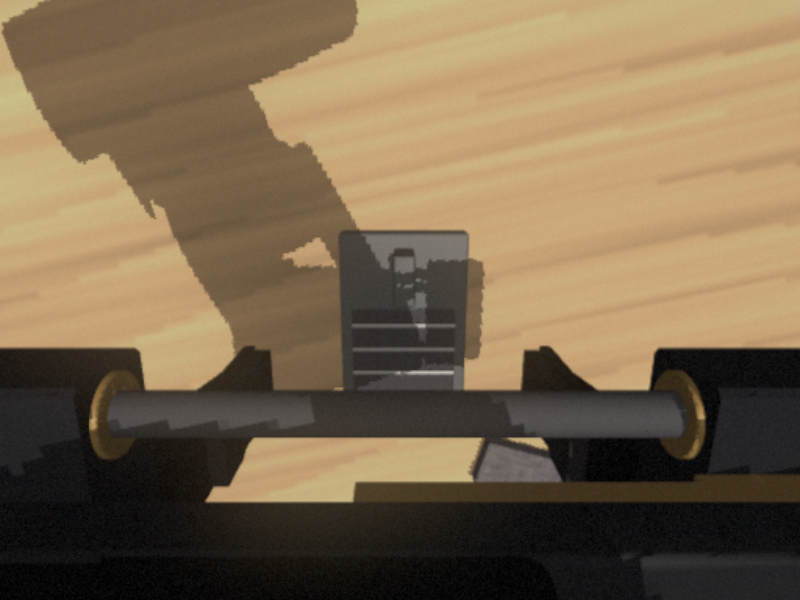

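The wrist view shows the cassette between columns 339 and 469, its rear edge at row 231 and the rib at about (404,265). It lies square to the fingers.

```bash
python3 - <<'E'
from h import *
import pickle
c=pickle.load(open("w1.pkl","rb"));k=.64
a,b=plane(c,340*k,232*k,.02),plane(c,468.5*k,232*k,.02)
print("rear",a,b,np.linalg.norm(a-b),np.degrees(np.arctan2(*(a-b)[[1,0]])))
print("sides yaw L",[np.degrees(np.arctan2(*(plane(c,q*k,232*k,.02)-plane(c,p*k,388*k,.02))[[1,0]]))+0 for p,q in((342,340),(464,468.5))])
m=(a+b)/2;n=np.array([-(b-a)[1],(b-a)[0],0]);n/=np.linalg.norm(n);print("grip",m+n*.027,m-n*.027)
print("ribrear top",plane(c,391*k,249*k,.054),plane(c,415*k,249*k,.054))
E
```

```text
rear [0.39404597 0.16734017 0.02      ] [0.41278363 0.25376125 0.02      ] 0.0884290898307233 -102.23341259282387
sides yaw L [np.float64(166.87149510534678), np.float64(168.18265294479286)]
grip [0.3770279  0.21627187 0.02      ] [0.4298017  0.20482955 0.02      ]
ribrear top [0.40799975 0.20059237 0.054     ] [0.41118227 0.21527154 0.054     ]
```

jog_arm([
  [-0.1,0.45,-5],
  [-0.1,0.45,-10],
  [-0.1,0.45,-14],
  [-0.1,0.45,-16.5],
  [-0.1,0.45,-17.7],
  [-0.1,0.45,-17.7],
  [-0.1,0.45,-17.7],
  [-0.1,0.45,-17.7],
  [-0.1,0.45,-17.7],
  [-0.1,0.45,-17.7],
  [-0.1,0.45,-17.7],
  [-0.1,0.45,-17.7],
], turn=[0,0,0,0,0,0,0,0,0,0,0,0], grip=[0,0,0,0,0,0,1,1,1,1,1,1])

```text
time_s: 2.9
position: [0.4293, 0.2041, 0.0255]
tcp_rot: [[-0.978, 0.211, -0.0], [0.211, 0.978, -0.0], [0.0, -0.0, -1.0]]
force: [-0.0, -0.0, 0.3]
opening: 0.402
grasp_force: 0.0
```

jog_arm([
  [0,0,0],
  [0,0,0],
  [0,0,0],
  [0,0,0],
  [0,0,0],
  [0,0,0],
  [0,0,0],
], turn=[0,0,0,0,0,0,0], grip=[1,1,1,1,1,1,1])

```text
time_s: 3.78
position: [0.4293, 0.2042, 0.0255]
tcp_rot: [[-0.978, 0.211, -0.0], [0.211, 0.978, -0.0], [0.0, -0.0, -1.0]]
force: [0.8, 0.9, -1.6]
opening: 0.159
grasp_force: 30.0
```

jog_arm([
  [0.3,-1,0],
  [0.6,-3,0],
  [1.2,-5,0],
  [1.8,-7,0],
  [2.4,-9,0],
  [3,-11,0],
  [3.6,-13,0],
  [4.2,-15,0],
  [4.8,-17,0],
  [5.3,-18.3,0],
  [5.4,-18.7,0],
  [5.4,-18.7,0],
], turn=[1,3,6,9,12,15,18,20,22,23,23.2,23.2], grip=[1,1,1,1,1,1,1,1,1,1,1,1])

```text
time_s: 5.28
position: [0.4833, 0.017, 0.0255]
tcp_rot: [[-0.982, -0.191, 0.0], [-0.191, 0.982, -0.0], [-0.0, -0.0, -1.0]]
force: [-0.5, -2.5, -1.5]
opening: 0.159
grasp_force: 30.0
```

```bash
python3 - <<'E'
from h import *
import pickle
s={k:capture(k) for k in("top","scene","wrist")};pickle.dump(s,open("s2.pkl","wb"))
t=s["top"]["color"][80:290,130:340];cv2.imwrite("pics/t2.png",cv2.resize(t,(600,600),interpolation=cv2.INTER_CUBIC))
t=s["scene"]["color"][90:270,210:390];cv2.imwrite("pics/s2.png",cv2.resize(t,(600,600),interpolation=cv2.INTER_CUBIC))
E
```

```text
(no output)
```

View pics/t2.png

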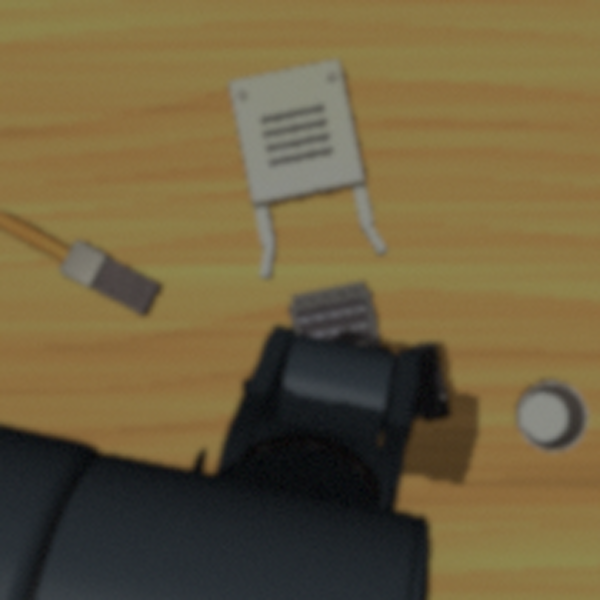

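View pics/s2.png

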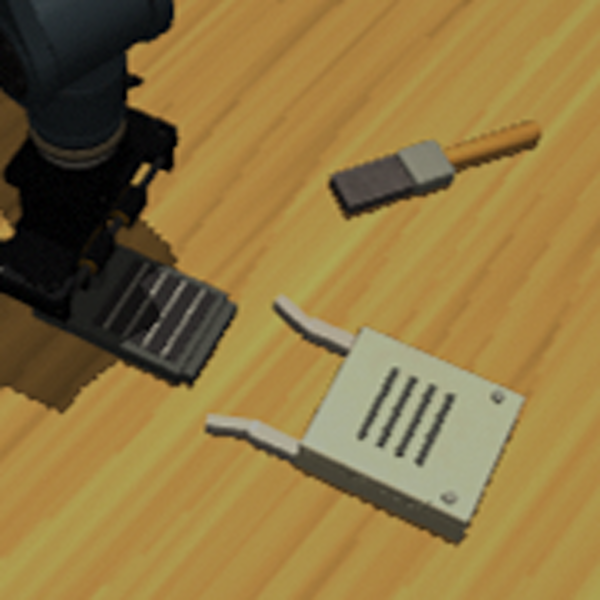

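The top crop shows the hood corners at (256,203), (367,182), (341,60) and (231,81), and the nose at (292,297)-(368,283). The scene crop shows the hood top corners at (362,328), (525,399), (465,520) and (303,443), with the cassette heading straight for the gap and nothing touching.

```bash
cat > m.py <<'E'
from h import *
import pickle
s=pickle.load(open("s2.pkl","rb"))
def un(k,p,z):
    x,y=p;u,v=((x/2.857+130,y/2.857+80) if k=="top" else (x/3.333+210,y/3.333+90));return plane(s[k],u,v,z)[:2]
yaw=lambda d:round(float(np.degrees(np.arctan2(d[1],d[0]))),2)
H={"top":[(256,203),(367,182),(341,60),(231,81)],"scene":[(362,328),(303,443),(465,520),(525,399)]}
for k in H:
    fl,fr,br,bl=[un(k,p,.036) for p in H[k]]
    print(k,"mouth",((fl+fr)/2).round(4),"centre",((fl+fr+br+bl)/4).round(4),"axis",yaw((bl+br-fl-fr)),"front",yaw(fl-fr)-90,"w",np.hypot(*(fl-fr)),"len",np.hypot(*((bl+br-fl-fr)/2)))
# hood by min-area rectangle, sub-pixel, top view
c=s["top"];hsv=cv2.cvtColor(c["color"],cv2.COLOR_BGR2HSV)
a=np.zeros(hsv.shape[:2],np.uint8);a[95:157,200:265]=(hsv[95:157,200:265,1]<90)*255
a=cv2.morphologyEx(cv2.morphologyEx(a,cv2.MORPH_CLOSE,np.ones((5,5))),cv2.MORPH_OPEN,np.ones((11,11)))
ct=max(cv2.findContours(a,0,1)[0],key=cv2.contourArea)
b=cv2.boxPoints(cv2.minAreaRect(ct));print("rect",[plane(c,*p,.036)[:2].round(4).tolist() for p in b])
# cassette nose, top view shoulders
for n,p in(("L",(292,297)),("R",(368,283))):print(n,un("top",p,.018).round(4))
# guides tips
for k,P in(("top",[(265,277),(383,251)]),("scene",[(280,303),(209,423)])):print(k,"guides",[un(k,p,.014).round(4).tolist() for p in P])
g=np.array([.4833,.017]);y=np.radians(11);x=np.array([np.cos(y),np.sin(y)])
print("cassette expected nose",g+x*.123)
E
python3 m.py
```

```text
top mouth [0.703  0.0561] centre [0.7708 0.0699] axis 11.55 front 10.319999999999993 w 0.12108515955983161 len 0.13832061276557286
scene mouth [0.7083 0.0589] centre [0.7751 0.0723] axis 11.34 front 12.370000000000005 w 0.11781623208624262 len 0.13628876269865695
rect [[0.8307, 0.1496], [0.854, 0.0239], [0.711, -0.0021], [0.6881, 0.1217]]
L [0.5926 0.0784]
R [ 0.6071 -0.0037]
top guides [[0.6152, 0.1081], [0.6426, -0.0201]]
scene guides [[0.6232, 0.1058], [0.6479, -0.0216]]
cassette expected nose [0.60404014 0.04046951]
```

jog_arm([
  [0.02,-0.1,0],
  [0.04,-0.2,0],
  [0.73,-0.06,0],
  [1.51,0.09,0],
  [2.3,0.25,0],
  [3.08,0.4,0],
  [3.87,0.56,0],
  [4.65,0.71,0],
  [5.14,0.81,0],
  [5.44,0.87,0],
  [5.44,0.87,0],
], turn=[0.1,0.2,0.2,0.2,0.2,0.2,0.2,0.2,0.2,0.2,0.2], grip=[1,1,1,1,1,1,1,1,1,1,1])

```text
time_s: 6.8
position: [0.5385, 0.026, 0.0255]
tcp_rot: [[-0.981, -0.195, 0.002], [-0.195, 0.981, -0.0], [-0.002, -0.0, -1.0]]
force: [-0.5, -0.1, -1.4]
opening: 0.16
grasp_force: 30.0
```

```bash
python3 - <<'E'
from h import *
import pickle
s={k:capture(k) for k in("top","scene","wrist")};pickle.dump(s,open("s3.pkl","wb"));q=read_state();print(q["position"],q["force"],q["moment"])
a=cv2.resize(s["top"]["color"][120:220,200:300],(400,400),interpolation=cv2.INTER_CUBIC)
b=cv2.resize(s["scene"]["color"][140:240,240:340],(400,400),interpolation=cv2.INTER_CUBIC)
cv2.imwrite("pics/p3.png",np.hstack([a,b]))
E
```

```text
[0.53848175 0.02596118 0.02550245] [-0.12256576  1.04622758 -2.73237871] [0.15421287 0.09005766 0.05335473]
```

View pics/p3.png

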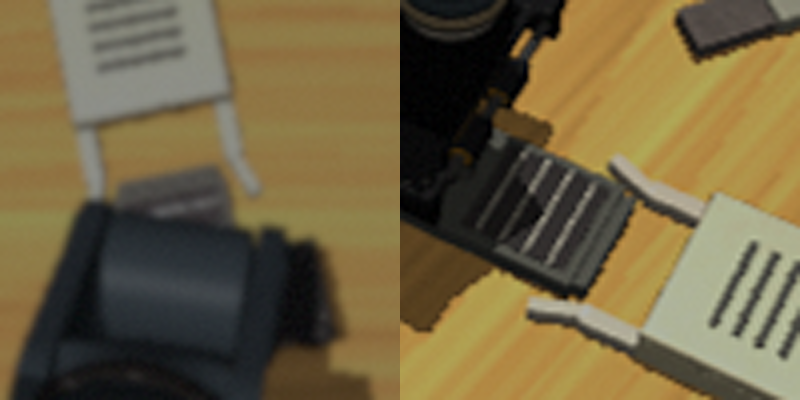

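Left half: the nose corners at (120,185) and (220,168) sit about 10 px inside both extended guide lines, so it is centred. Right half: the nose at (580,295)-(635,200) is between the guides with gaps on both sides.

jog_arm([
  [0.49,0.1,0],
  [0.98,0.2,0],
  [1.47,0.29,0],
  [1.96,0.39,0],
  [2.45,0.49,0],
  [2.94,0.59,0],
  [3.43,0.68,0],
  [3.92,0.78,0],
  [3.92,0.78,0],
], turn=[0,0,0,0,0,0,0,0,0], grip=[1,1,1,1,1,1,1,1,1])

```text
time_s: 8.07
position: [0.5786, 0.0337, 0.0255]
tcp_rot: [[-0.981, -0.195, 0.003], [-0.195, 0.981, -0.0], [-0.003, -0.001, -1.0]]
force: [0.6, -0.1, -2.6]
opening: 0.162
grasp_force: 30.0
```

jog_arm([
  [0.29,0.06,0],
  [0.69,0.14,0],
  [1.08,0.21,0],
  [1.47,0.29,0],
  [1.86,0.37,0],
  [2.26,0.45,0],
  [2.45,0.49,0],
  [2.45,0.49,0],
], turn=[0,0,0,0,0,0,0,0], grip=[1,1,1,1,1,1,1,1])

```text
time_s: 9.07
position: [0.6021, 0.0387, 0.0255]
tcp_rot: [[-0.981, -0.195, 0.001], [-0.195, 0.981, 0.0], [-0.001, -0.0, -1.0]]
force: [-0.5, 0.3, -1.9]
opening: 0.159
grasp_force: 30.0
```

```bash
python3 - <<'E'
from h import *
import pickle
s={k:capture(k) for k in("top","scene","wrist")};q=read_state();print(q["position"],q["force"],q["moment"])
a=cv2.resize(s["top"]["color"][120:220,200:300],(400,400),interpolation=cv2.INTER_CUBIC)
b=cv2.resize(s["scene"]["color"][140:240,240:340],(400,400),interpolation=cv2.INTER_CUBIC)
cv2.imwrite("pics/p4.png",np.hstack([a,b]))
E
```

```text
[0.60203247 0.03866118 0.02554867] [ 0.80662598  0.38139135 -3.34598451] [0.0805195  0.09927169 0.00534641]
```

View pics/p4.png

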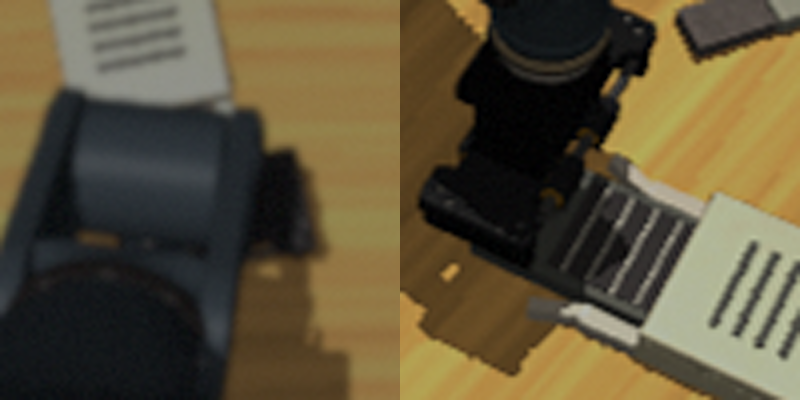

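The nose is now about 2 cm under the hood and centred: the mouth edge in the right half, (645,325)-(715,195), covers the slab's front end, and the forces are small.

jog_arm([
  [0.39,0.08,0],
  [0.78,0.16,0],
  [1.18,0.23,0],
  [1.57,0.31,0],
  [1.96,0.39,0],
  [2.26,0.45,0],
  [2.45,0.49,0],
  [2.45,0.49,0],
], turn=[0,0,0,0,0,0,0,0], grip=[1,1,1,1,1,1,1,1])

```text
time_s: 10.22
position: [0.6264, 0.0436, 0.0256]
tcp_rot: [[-0.981, -0.195, 0.001], [-0.195, 0.981, 0.0], [-0.001, -0.0, -1.0]]
force: [-1.5, 0.2, -1.0]
opening: 0.156
grasp_force: 30.0
```

jog_arm([
  [0.1,0.02,0],
  [0.2,0.04,0],
  [0.2,0.04,0],
], turn=[0,0,0], grip=[1,1,1])

```text
time_s: 10.6
position: [0.6281, 0.044, 0.0256]
tcp_rot: [[-0.981, -0.195, 0.0], [-0.195, 0.981, 0.0], [-0.0, -0.0, -1.0]]
force: [-1.6, -0.3, 0.5]
opening: 0.162
grasp_force: 30.0
```

jog_arm([
  [0.1,0.02,0],
  [0.2,0.04,0],
  [0.2,0.04,0],
], turn=[0,0,0], grip=[1,1,1])

```text
time_s: 10.98
position: [0.6302, 0.0443, 0.0255]
tcp_rot: [[-0.981, -0.195, 0.001], [-0.195, 0.981, 0.0], [-0.0, -0.0, -1.0]]
force: [-1.4, 0.0, -1.7]
opening: 0.16
grasp_force: 30.0
```

jog_arm([
  [0.1,0.02,0],
  [0.2,0.04,0],
  [0.2,0.04,0],
], turn=[0,0,0], grip=[1,1,1])

```text
time_s: 11.35
position: [0.6322, 0.0447, 0.0256]
tcp_rot: [[-0.981, -0.195, 0.001], [-0.195, 0.981, 0.0], [-0.001, -0.0, -1.0]]
force: [-1.4, 0.1, -0.9]
opening: 0.159
grasp_force: 30.0
```

jog_arm([
  [0.1,0.02,0],
  [0.2,0.04,0],
  [0.2,0.04,0],
], turn=[0,0,0], grip=[1,1,1])

```text
time_s: 11.72
position: [0.6342, 0.0451, 0.0256]
tcp_rot: [[-0.981, -0.195, 0.001], [-0.195, 0.981, 0.0], [-0.001, -0.0, -1.0]]
force: [-2.1, -0.7, -1.5]
opening: 0.16
grasp_force: 30.0
```

jog_arm([
  [0.1,0.02,0],
  [0.2,0.04,0],
  [0.2,0.04,0],
], turn=[0,0,0], grip=[1,1,1])

```text
time_s: 12.1
position: [0.6362, 0.0455, 0.0255]
tcp_rot: [[-0.981, -0.195, 0.001], [-0.195, 0.981, 0.0], [-0.001, -0.0, -1.0]]
force: [-1.3, 0.1, -0.7]
opening: 0.158
grasp_force: 30.0
```

jog_arm([
  [0.1,0.02,0],
  [0.2,0.04,0],
  [0.2,0.04,0],
], turn=[0,0,0], grip=[1,1,1])

```text
time_s: 12.48
position: [0.6382, 0.0459, 0.0255]
tcp_rot: [[-0.981, -0.195, 0.001], [-0.195, 0.981, 0.0], [-0.001, -0.0, -1.0]]
force: [-1.4, -0.2, -1.3]
opening: 0.161
grasp_force: 30.0
```

jog_arm([
  [0.1,0.02,0],
  [0.2,0.04,0],
  [0.2,0.04,0],
], turn=[0,0,0], grip=[1,1,1])

```text
time_s: 12.85
position: [0.6402, 0.0464, 0.0256]
tcp_rot: [[-0.981, -0.195, 0.001], [-0.195, 0.981, 0.0], [-0.001, -0.0, -1.0]]
force: [-2.3, -0.4, -0.3]
opening: 0.158
grasp_force: 30.0
```

jog_arm([
  [0.1,0.02,0],
  [0.2,0.04,0],
  [0.2,0.04,0],
], turn=[0,0,0], grip=[1,1,1])

```text
time_s: 13.22
position: [0.6422, 0.0468, 0.0255]
tcp_rot: [[-0.981, -0.195, 0.001], [-0.195, 0.981, 0.0], [-0.001, -0.0, -1.0]]
force: [-1.4, -0.5, 0.2]
opening: 0.161
grasp_force: 30.0
```

jog_arm([
  [0.1,0.02,0],
  [0.2,0.04,0],
  [0.2,0.04,0],
], turn=[0,0,0], grip=[1,1,1])

```text
time_s: 13.6
position: [0.6442, 0.0471, 0.0256]
tcp_rot: [[-0.981, -0.195, 0.001], [-0.195, 0.981, 0.0], [-0.001, -0.0, -1.0]]
force: [-2.0, -0.1, -0.9]
opening: 0.158
grasp_force: 30.0
```

jog_arm([
  [0.1,0.02,0],
  [0.2,0.04,0],
  [0.2,0.04,0],
], turn=[0,0,0], grip=[1,1,1])

```text
time_s: 13.98
position: [0.6462, 0.0476, 0.0256]
tcp_rot: [[-0.981, -0.195, 0.0], [-0.195, 0.981, 0.0], [-0.0, -0.0, -1.0]]
force: [-2.0, 0.8, 0.1]
opening: 0.153
grasp_force: 30.0
```

jog_arm([
  [0.1,0.02,0],
  [0.2,0.04,0],
  [0.2,0.04,0],
], turn=[0,0,0], grip=[1,1,1])

```text
time_s: 14.35
position: [0.6482, 0.048, 0.0255]
tcp_rot: [[-0.981, -0.195, 0.001], [-0.195, 0.981, 0.0], [-0.001, -0.0, -1.0]]
force: [-1.0, 0.1, 0.0]
opening: 0.163
grasp_force: 30.0
```

jog_arm([
  [0.1,0.02,0],
  [0.2,0.04,0],
  [0.2,0.04,0],
], turn=[0,0,0], grip=[1,1,1])

```text
time_s: 14.72
position: [0.6502, 0.0484, 0.0256]
tcp_rot: [[-0.981, -0.195, 0.001], [-0.195, 0.981, 0.0], [-0.001, -0.0, -1.0]]
force: [-2.4, 0.2, 0.5]
opening: 0.158
grasp_force: 30.0
```

jog_arm([
  [0.1,0.02,0],
  [0.2,0.04,0],
  [0.2,0.04,0],
], turn=[0,0,0], grip=[1,1,1])

```text
time_s: 15.1
position: [0.6521, 0.0488, 0.0256]
tcp_rot: [[-0.981, -0.195, 0.0], [-0.195, 0.981, 0.0], [-0.0, -0.0, -1.0]]
force: [-1.7, -0.6, -1.5]
opening: 0.159
grasp_force: 30.0
```

jog_arm([
  [0.1,0.02,0],
  [0.2,0.04,0],
  [0.2,0.04,0],
], turn=[0,0,0], grip=[1,1,1])

```text
time_s: 15.48
position: [0.6538, 0.0491, 0.0256]
tcp_rot: [[-0.981, -0.195, -0.0], [-0.195, 0.981, -0.0], [0.0, 0.0, -1.0]]
force: [-3.6, -1.3, 1.6]
opening: 0.16
grasp_force: 30.0
```

jog_arm([
  [0.05,0.01,0],
  [0.1,0.02,0],
  [0.1,0.02,0],
], turn=[0,0,0], grip=[1,1,1])

```text
time_s: 15.85
position: [0.6548, 0.0493, 0.0256]
tcp_rot: [[-0.981, -0.195, -0.0], [-0.195, 0.981, -0.0], [0.0, 0.0, -1.0]]
force: [-5.0, -0.2, 1.9]
opening: 0.158
grasp_force: 30.0
```

jog_arm([
  [0.05,0.01,0],
  [0.1,0.02,0],
  [0.1,0.02,0],
], turn=[0,0,0], grip=[1,1,1])

```text
time_s: 16.23
position: [0.6557, 0.0495, 0.0256]
tcp_rot: [[-0.981, -0.195, -0.0], [-0.195, 0.981, -0.0], [0.0, 0.0, -1.0]]
force: [-5.0, -1.7, 2.8]
opening: 0.162
grasp_force: 30.0
```

```bash
cat > f.py <<'E'
from h import *
F=[];
for i in range(5):
    capture("wrist");q=read_state();F.append(q["force"]+0)
print(np.mean(F,0).round(2),np.std(F,0).round(2),q["position"].round(5))
E
python3 f.py
```

```text
[-5.16 -1.48  2.1 ] [0.45 0.25 0.34] [0.65577 0.04952 0.02553]
```

jog_arm([
  [0.05,0.01,0],
  [0.1,0.02,0],
  [0.1,0.02,0],
], turn=[0,0,0], grip=[1,1,1])

```text
time_s: 16.85
position: [0.6567, 0.0497, 0.0255]
tcp_rot: [[-0.981, -0.195, -0.001], [-0.195, 0.981, -0.0], [0.001, 0.0, -1.0]]
force: [-4.2, -1.2, 2.2]
opening: 0.161
grasp_force: 30.0
```

```bash
python3 f.py
```

```text
[-4.98 -1.16  2.01] [0.34 0.32 0.63] [0.65666 0.04973 0.02555]
```

jog_arm([
  [0.05,0.01,0],
  [0.1,0.02,0],
  [0.1,0.02,0],
], turn=[0,0,0], grip=[1,1,1])

```text
time_s: 17.48
position: [0.6576, 0.0499, 0.0256]
tcp_rot: [[-0.981, -0.195, -0.001], [-0.195, 0.981, -0.0], [0.001, 0.0, -1.0]]
force: [-4.8, -1.3, 3.7]
opening: 0.157
grasp_force: 30.0
```

```bash
python3 f.py
```

```text
[-5.66 -1.22  2.2 ] [0.43 0.43 0.35] [0.65757 0.04989 0.02553]
```

jog_arm([
  [0.05,0.01,0],
  [0.1,0.02,0],
  [0.1,0.02,0],
], turn=[0,0,0], grip=[1,1,1])

```text
time_s: 18.1
position: [0.6578, 0.05, 0.0255]
tcp_rot: [[-0.981, -0.195, -0.002], [-0.195, 0.981, -0.0], [0.002, 0.0, -1.0]]
force: [-7.1, -2.1, 4.2]
opening: 0.16
grasp_force: 30.0
```

```bash
python3 f.py
```

```text
[-6.56 -1.59  3.64] [0.52 0.52 0.62] [0.65782 0.04995 0.02553]
```

jog_arm([
  [0.05,0.01,0],
  [0.05,0.01,0],
], turn=[0,0], grip=[1,1])

```text
time_s: 18.6
position: [0.6578, 0.05, 0.0255]
tcp_rot: [[-0.981, -0.195, -0.003], [-0.195, 0.981, -0.0], [0.004, 0.0, -1.0]]
force: [-7.0, -2.2, 4.6]
opening: 0.16
grasp_force: 30.0
```

```bash
python3 f.py
```

```text
[-7.49 -2.29  4.55] [0.57 0.61 0.43] [0.65781 0.04994 0.02553]
```

Position stays fixed while the force rises, so the cassette is hard against the stop. Releasing now.

jog_arm([
  [0,0,0],
  [0,0,0],
  [0,0,0],
  [0,0,0],
  [0,0,0],
  [0,0,0],
  [0,0,0],
  [0,0,0],
  [0,0,0],
  [0,0,0],
  [0,0,0],
  [0,0,0],
], turn=[0,0,0,0,0,0,0,0,0,0,0,0], grip=[0.5,0.5,0.5,0.5,0.5,0.5,0.5,0.5,0.5,0.5,0.5,0.5])

```text
time_s: 20.35
position: [0.6594, 0.0502, 0.0255]
tcp_rot: [[-0.981, -0.195, 0.0], [-0.195, 0.981, -0.0], [-0.0, -0.0, -1.0]]
force: [0.6, 0.6, -0.2]
opening: 0.502
grasp_force: 0.0
```

jog_arm([
  [0,0,0.5],
  [0,0,1.5],
  [0,0,3],
  [-1,-0.2,5],
  [-3,-0.6,8],
  [-6,-1.2,11],
  [-10,-2,14],
  [-14,-2.8,16],
  [-18,-3.6,16],
  [-18,-3.6,16],
  [-18,-3.6,16],
], turn=[0,0,0,0,0,0,0,0,0,0,0], grip=[0.5,0.5,0.5,0.5,0.5,0.5,0.5,0.5,0.5,0.5,0.5])

```text
time_s: 21.72
position: [0.4809, 0.0139, 0.1867]
tcp_rot: [[-0.981, -0.195, 0.003], [-0.195, 0.981, -0.001], [-0.003, -0.001, -1.0]]
force: [1.0, 0.6, -0.5]
opening: 0.501
grasp_force: 0.0
```

```bash
python3 - <<'E'
from h import *
s={k:capture(k) for k in("top","scene")};q=read_state();print(q["position"],q["force"],q["opening"])
a=cv2.resize(s["top"]["color"][95:195,195:295],(400,400),interpolation=cv2.INTER_CUBIC)
b=cv2.resize(s["scene"]["color"][140:260,250:370],(400,400),interpolation=cv2.INTER_CUBIC)
cv2.imwrite("pics/p5.png",np.hstack([a,b]))
E
```

```text
[0.48118741 0.01403681 0.18607511] [0.01833002 0.50759158 0.37362808] 0.49919008290937666
```

View pics/p5.png

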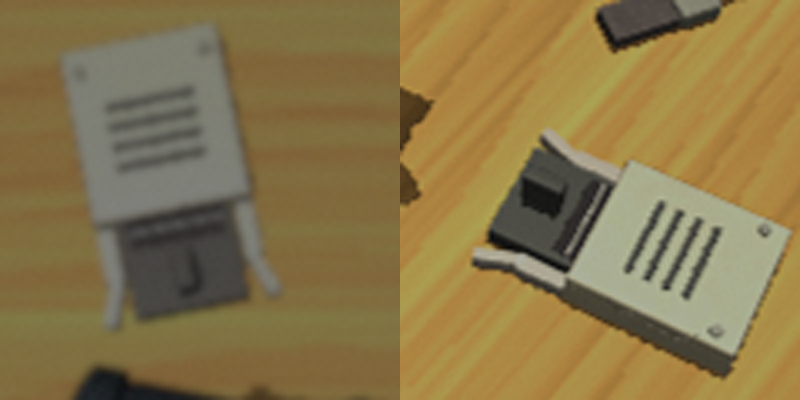

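The left half shows the cassette straight between the guides, with its rear edge at (137,320)-(247,297). The right half shows it flat with the rib free, and the brush is where it was. One check for recoil.

```bash
python3 - <<'E'
from h import *
c=capture("top");P=[plane(c,195+x/4,95+y/4,.02)[:2] for x,y in((137,320),(247,297))]
m=(P[0]+P[1])/2;d=P[0]-P[1];print(m,"expect .6313 .0447",np.hypot(*d),np.degrees(np.arctan2(d[1],d[0]))-90)
E
```

```text
[0.62880649 0.04490896] expect .6313 .0447 0.086619761474985 11.43911396601527
```

```bash
python3 -c "
from rig import *
print(hand_in())"
```

```text
the job is handed in; nothing more can be done
None
```

I slid the cassette nose first into the housing until it stopped hard (about 8 N measured at the wrist), let go of it, backed the arm off and handed the job in at about 22 s; the last picture shows it straight and flat with no clear spring-back, but the hand-in gave no verdict and the sprung contact's force was not measured directly.

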